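# Pack the slab frame with spacers and hold it tight

### The arm

A 6-joint arm with a two-finger parallel gripper is mounted at the origin on the work surface. World frame = base frame: x ahead of the robot, y to its left, z up, the work surface at z = 0. Lengths are in mm, angles in rad, forces in N, time in s.
With the tool pointing down it reaches from about 425 to 950 mm from the base axis. Payload 3.5 kg.
Tool frame: the origin (TCP) lies at the very end of the fingers, on their centre line; the grasp point (between the pads) lies 19 mm behind it; z points along the fingers, y is the direction in which the jaws open and shut (so a half turn about z gives the same grasp; the last joint's range is limited). The gripper opens to 85 mm and grips with 20 to 120 N. Pads are 22 mm wide; open, the fingers measure 114 mm over their backs; the gripper's body (76 mm by 85 mm) begins 54 mm behind the grasp point. The pads swing forward as they close: fully open they stand 13 mm farther back than shut.
Start: joints at [1.193, 0.286, 1.577, -0, 1.279, -0.15], TCP at [152.402, 657.556, 194.825] pointing down, gripper open.
Joint ranges: [-2.77, 2.77], [-0.9, 2.22], [0.21, 2.48], [-1.53, 4.67], [0.24, 2.81], [-2.84, 2.84]. Speed limits (rad/s): [2.79, 2.79, 3.14, 3.14, 3.14, 3.14].

### API

Orientations are given as a unit quaternion [x, y, z, w].
In Python, from cell import arm gives the robot as it stands.
- The arm moves only by the tool carry_out, never from a script. Its argument "targets" is a list of rows, each a list of 3 entries, a list of its own where there are three numbers: the turn, a rotation vector about the tool's x, y, z in rad, then the shift along the tool's x, y, z in m, then the closure in counts, from 0 (fully open) to 255 (shut). In form: [[[ax, ay, az], [x, y, z], grip], ...]. A call has 1 to 20 rows; each row is the pose to reach, as a shift and turn from the pose commanded when the call began, along the tool's axes at that moment; what a row does not reach only later rows make up. A row lasts 1/8 s, in which the tool goes at most 62.5 mm and 10.7 degrees, less where a joint would pass 70% of its speed; a pose out of reach is approached as far as the arm can. A call with a gripper value outside its range is refused whole. The fingers move at their own pace and stop on an object; "newtons" is the grip in N (left out, the last holds). Time passes only in rows, so rows that repeat a pose let the fingers close. It gives the time, the measured TCP pose, the force and the opening at its end, in the units of the state.
- arm.state(): the state, without advancing time (a new reading comes with each control period).
- arm.grab_frame(name): name is "scene" or "top" or "wrist"; returns the picture (384x512x3 uint8, red, green, blue); there is no depth.
- arm.camera_model(name): a dict with "intrinsics" (3x3 intrinsics, pixels), "world_to_cam" (4x4, takes a point from world to camera coordinates); the wrist camera has in their place "T_tool_cam" (4x4, takes a point from camera to tool coordinates, whose origin is the TCP and whose axes are the flange's). Camera axes: x right, y up, looking along -z (the intrinsics and any distortion apply to the point x, -y, -z); pixel columns grow to the right and rows downward; lengths in mm; the calibration is good to about 2 mm. The wrist camera is an equidistant fisheye: a pixel r from the principal point sees the ray r / f radians off the axis. A picture is of the moment at which its call begins: read the wrist's pose just before it. camera_model takes no time and is no camera call.
- arm.finish_job(): hands the job in, once; it reports no verdict.
Trained networks look in the newest picture that a camera, given by its name, has taken for a name from the list of things; names that differ only in an ending like _2 or _b are one class to them, and where a whole thing is asked for, a point or a joint stands for the part that bears it (a point fixed in the world has none). Each returns a list of dicts, best first, with "confidence" (0 to 1); they miss things now and then, are a little off and sometimes report something else, mostly with a low value. They report only what shows in the picture. A call takes as long as a camera call.
- arm.recognise(camera, target): "point" ([column, row] in pixels, amid what is visible of it).
- arm.regions_of(camera, target): "mask" (384x512 bool, what is visible of it) and "point" ([column, row] in pixels, amid what is visible of it).
- arm.pinpoint(camera, target): "point" ([column, row] in pixels: a listed point, or the origin of a listed thing).
The state is a dict: "time": time; "joint_positions": joint angles; "joint_velocities": joint speeds; "joint_efforts": joint torques, N m; "eef_pos": TCP position; "tcp_rot": TCP orientation; "ft_force": force on the tool from outside, world axes, zero at the start; "moment": the same for the moment, N m; "width": opening from 0.0 (shut) to 1.0 (fully open).
Only numpy, scipy, OpenCV 4.12 (cv2) and the standard library are available. Lean on these libraries where they do the work, as an engineer would, in place of code of your own. Each camera call takes 0.05 s, during which the arm holds its last target. There are 200 camera calls.

### The job

Stand metal spacers from the tray, one after another and face to face, in the gap of the slab frame between the sprung pad and the sliding follower, until there are enough that pushing the follower closes the gap and presses the pad back by about 5 mm. Finish while still pushing the follower against the stack so that it stays squeezed tight, and do not let go; spacers that are not needed stay standing in the tray, and the cup, bottle and timer are left alone.

Things in the scene. Friction and masses are not known exactly. Their poses are not given: they have to be found in the camera images.
- frame: Slab frame fixed to the bench, left or right of the robot's centre line: steel plate 100 (x) x 190 (y) x 10 mm with two rails along y, 6 mm thick, forming a channel 60 mm wide. Channel floor 10 mm, rail tops 28 mm above the origin. Origin: centre of the underside. y runs along the channel from the follower (-y end) to the pad and end block (+y end).
- follower: White plate across the channel, 52 (x) x 26 (y) x 70 mm tall, a 14 mm wide rib 20 mm deep, 41 mm tall on its back. Origin: centre of its underside, 0.5 mm above the channel floor. Starts at frame y = -59 mm, slides 34 mm to +y and no farther: with too few spacers it stops before the stack is tight. No spring or lock, 0.4 N friction. Grip it across its 52 mm width or push it from behind.
- end_block: Steel block 50 (x) x 30 (y) x 60 mm tall, fixed on the channel floor, axes as the frame's. Its place along the channel varies: the gap from the follower (fully back) to the pad is 52 to 78 mm. Origin: centre of the underside.
- pad: Black rubber plate 50 (x) x 12 (y) x 60 mm tall, on two rods in front (-y) of the end block. Origin: centre of the underside, 0.5 mm above the channel floor; gap-side face 6 mm to -y. At rest its origin is at y = -33 mm in the end block's frame; it gives to +y against a spring of 1 N per mm, 10 mm at most.
- tray: Low white plastic tray fixed to the bench, 84 mm (x) by 164 mm (y), walls and three dividers 12 mm high, with four cells in a row along its y axis, one spacer standing in each. Origin: centre of the underside.
- spacer1: One of four equal aluminium spacers: a plate 50 mm (x) by 18 mm thick (y) by 60 mm tall with 2.5 mm rounded edges, about 150 g, standing on its 50 x 18 mm foot in a tray cell. Origin: centre of the foot.
- spacer2: One of four equal aluminium spacers: a plate 50 mm (x) by 18 mm thick (y) by 60 mm tall with 2.5 mm rounded edges, about 150 g, standing on its 50 x 18 mm foot in a tray cell. Origin: centre of the foot.
- spacer3: One of four equal aluminium spacers: a plate 50 mm (x) by 18 mm thick (y) by 60 mm tall with 2.5 mm rounded edges, about 150 g, standing on its 50 x 18 mm foot in a tray cell. Origin: centre of the foot.
- spacer4: One of four equal aluminium spacers: a plate 50 mm (x) by 18 mm thick (y) by 60 mm tall with 2.5 mm rounded edges, about 150 g, standing on its 50 x 18 mm foot in a tray cell. Origin: centre of the foot.
- cup: Bystander: steel cup, 64 mm across, 70 mm tall. Origin: centre of the underside. Leave alone.
- dropper: Bystander: amber bottle with black cap, 34 mm across, 75 mm tall. Origin: centre of the underside. Leave alone.
- timer: Bystander: flat black kitchen timer, 85 x 65 x 18 mm. Origin: centre of the underside. Leave alone.

How it is judged (in metres and radians):
At the end, for the whole second after the job is handed in: Pad pressed back 3 mm or more; robot on follower, follower on a spacer, a spacer on the pad: each over 2 N. Every spacer at rest: upright (0.1 rad) and square (0.12 rad) on the channel floor between follower and pad, within 8 mm of the centre line, or upright within 30 mm of its start (y of pad in the frame of end_block above -0.03 m and contact force between any of the fingers, the arm and follower above 2 N and contact force between any of spacer1, spacer2, spacer3, spacer4 and follower above 2 N and contact force between any of spacer1, spacer2, spacer3, spacer4 and pad above 2 N and ((x of spacer1 in the frame of frame between -0.008 and 0.008 m and z of spacer1 in the frame of frame between 0.006 and 0.014 m and angle between spacer1's own z axis and vertical below 0.1 rad and angle between the y axis of spacer1 and the y axis of frame, either way round below 0.12 rad and y of spacer1 in the frame of follower above 0.018 m and y of spacer1 in the frame of pad below -0.011 m) or (distance of spacer1 from where it was at the start of the episode below 0.03 m and angle between spacer1's own z axis and vertical below 0.15 rad)) and ((x of spacer2 in the frame of frame between -0.008 and 0.008 m and z of spacer2 in the frame of frame between 0.006 and 0.014 m and angle between spacer2's own z axis and vertical below 0.1 rad and angle between the y axis of spacer2 and the y axis of frame, either way round below 0.12 rad and y of spacer2 in the frame of follower above 0.018 m and y of spacer2 in the frame of pad below -0.011 m) or (distance of spacer2 from where it was at the start of the episode below 0.03 m and angle between spacer2's own z axis and vertical below 0.15 rad)) and ((x of spacer3 in the frame of frame between -0.008 and 0.008 m and z of spacer3 in the frame of frame between 0.006 and 0.014 m and angle between spacer3's own z axis and vertical below 0.1 rad and angle between the y axis of spacer3 and the y axis of frame, either way round below 0.12 rad and y of spacer3 in the frame of follower above 0.018 m and y of spacer3 in the frame of pad below -0.011 m) or (distance of spacer3 from where it was at the start of the episode below 0.03 m and angle between spacer3's own z axis and vertical below 0.15 rad)) and ((x of spacer4 in the frame of frame between -0.008 and 0.008 m and z of spacer4 in the frame of frame between 0.006 and 0.014 m and angle between spacer4's own z axis and vertical below 0.1 rad and angle between the y axis of spacer4 and the y axis of frame, either way round below 0.12 rad and y of spacer4 in the frame of follower above 0.018 m and y of spacer4 in the frame of pad below -0.011 m) or (distance of spacer4 from where it was at the start of the episode below 0.03 m and angle between spacer4's own z axis and vertical below 0.15 rad)) and linear speed of each of spacer1, spacer2, spacer3, spacer4 below 0.02 m/s); the arm keeps its last pose, push and grip.
It fails at once if the cup is moved by more than 30 mm (distance of cup from where it was at the start of the episode above 0.03 m).
It fails at once if the bottle is moved by more than 30 mm (distance of dropper from where it was at the start of the episode above 0.03 m).
It fails at once if the timer is moved by more than 30 mm (distance of timer from where it was at the start of the episode above 0.03 m).
It also fails if it takes over 72 s, if anything falls off the work surface, if the arm or the gripper's body presses on something with over 40 N, if the wrist force passes 120 N, or if a joint passes its speed limit or range.

## Working session

There is one attempt and no reset: what is moved stays moved. The work goes in short steps, Python scripts to look and compute and a tool call to move; the robot and the scene stay as the last step left them, time stands still between calls to the robot, and variables do not carry over. Pictures are saved under pics/ and viewed, about 8 in all and at most 12, crops included, and the job is handed in when it is done.

Besides the shell and the picture viewer there is one more tool, called after "Request:" as a command line: name --argument value ..., lists and objects as JSON in quotes. carry_out: Moves the arm, as the interface text tells. Its arguments: {"type":"object","properties":{"targets":{"type":"array"},"newtons":{"type":"number"}},"required":["targets"]}

```bash
mkdir -p pics
cat > h.py <<'E'
import numpy as np,cv2
from cell import arm
from scipy.spatial.transform import Rotation as R
def cam(n):
    m=arm.camera_model(n); return np.array(m["intrinsics"]),np.array(m["world_to_cam"]),m
def onplane(n,px,z):
    K,T,m=cam(n); px=np.array(px,float)
    d=m.get("distortion")
    q=np.linalg.inv(K)@[px[0],px[1],1]; d=T[:3,:3].T@np.array([q[0],-q[1],-1]); c=-T[:3,:3].T@T[:3,3]
    return c+d*(z-c[2])/d[2]
def proj(n,P):
    K,T,m=cam(n); p=T[:3,:3]@np.array(P,float)+T[:3,3]; u=K@[p[0]/-p[2],-p[1]/-p[2],1]; return u[:2]
def tri(a,pa,b,pb):
    A=[];B=[]
    p0,p1=onplane(a,pa,0),onplane(a,pa,100);q0,q1=onplane(b,pb,0),onplane(b,pb,100)
    d,e=p1-p0,q1-q0; s=np.linalg.lstsq(np.c_[d,-e],q0-p0,rcond=None)[0]
    x,y=p0+s[0]*d,q0+s[1]*e; return (x+y)/2,np.linalg.norm(x-y)
E
python3 - <<'E'
from h import *
np.set_printoptions(precision=1,suppress=True)
for n in("scene","top"):
    im=arm.grab_frame(n); cv2.imwrite(f"pics/{n}0.png",cv2.resize(im[:,:,::-1],(800,600),interpolation=cv2.INTER_CUBIC))
    print(n,[k for k in arm.camera_model(n)],cam(n)[0].tolist())
    T=cam(n)[1]; print('campos',-T[:3,:3].T@T[:3,3])
    for t in "frame follower end_block pad tray spacer1 cup dropper timer".split():
        r=arm.pinpoint(n,t)
        print(t,[(np.round(x["point"],1).tolist(),round(x["confidence"],2),onplane(n,x["point"],{'follower':10.5,'end_block':10,'pad':10.5}.get(t,0))[:2].round(1).tolist()) for x in r[:5]])
E
```

```text
scene ['intrinsics', 'world_to_cam'] [[382.02617765289204, 0.0, 253.014488479844], [0.0, 382.02617765289204, 193.53067767665982], [0.0, 0.0, 1.0]]
campos [ 853.5 -564.2  562.9]
frame [([216.0, 269.0], 0.85, [561.7, -179.6])]
follower [([204.0, 288.7], 0.64, [574.1, -234.7])]
end_block [([228.7, 242.0], 0.62, [549.4, -115.6])]
pad [([225.7, 252.2], 0.72, [559.6, -142.2])]
tray [([281.6, 166.4], 0.67, [514.5, 193.7])]
spacer1 [([272.5, 176.7], 0.65, [515.3, 140.7]), ([273.8, 168.3], 0.57, [501.0, 175.4]), ([286.6, 162.1], 0.54, [516.8, 218.7]), ([296.1, 155.7], 0.53, [525.3, 260.4]), ([307.8, 225.7], 0.39, [663.8, 20.3])]
cup [([213.7, 194.1], 0.59, [428.6, 6.7])]
dropper [([308.5, 227.5], 0.6, [667.4, 15.8])]
timer [([256.2, 211.8], 0.68, [546.1, 2.9])]
top ['intrinsics', 'world_to_cam'] [[377.98033203528354, 0.0, 260.7446839360328], [0.0, 377.98033203528354, 191.3447691230853], [0.0, 0.0, 1.0]]
campos [408.5  16.9 754.5]
frame [([344.5, 177.7], 0.75, [570.6, -179.3])]
follower [([371.7, 166.8], 0.63, [581.8, -236.0])]
end_block [([316.8, 191.5], 0.58, [549.4, -115.9])]
pad [([325.7, 182.3], 0.58, [565.1, -137.2]), ([137.4, 231.6], 0.36, [527.2, 248.6])]
tray [([168.1, 232.2], 0.71, [517.7, 191.3]), ([158.7, 229.3], 0.56, [526.6, 209.3]), ([241.8, 147.8], 0.28, [668.7, 19.3])]
spacer1 [([176.7, 229.3], 0.93, [520.7, 173.7]), ([242.7, 150.8], 0.74, [661.9, 18.4]), ([155.0, 230.2], 0.71, [526.0, 216.8]), ([195.9, 226.9], 0.65, [519.3, 135.1]), ([136.9, 230.8], 0.57, [530.6, 252.7])]
cup [([267.1, 261.8], 0.72, [428.5, 5.6])]
dropper [([245.4, 147.6], 0.76, [667.9, 11.8])]
timer [([263.1, 198.3], 0.74, [555.1, -7.3])]
```

View pics/top0.png

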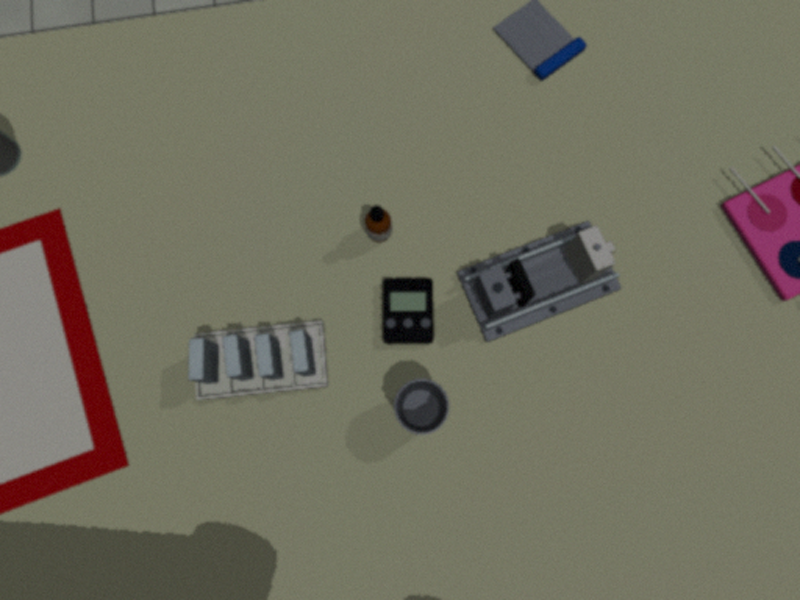

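View pics/scene0.png

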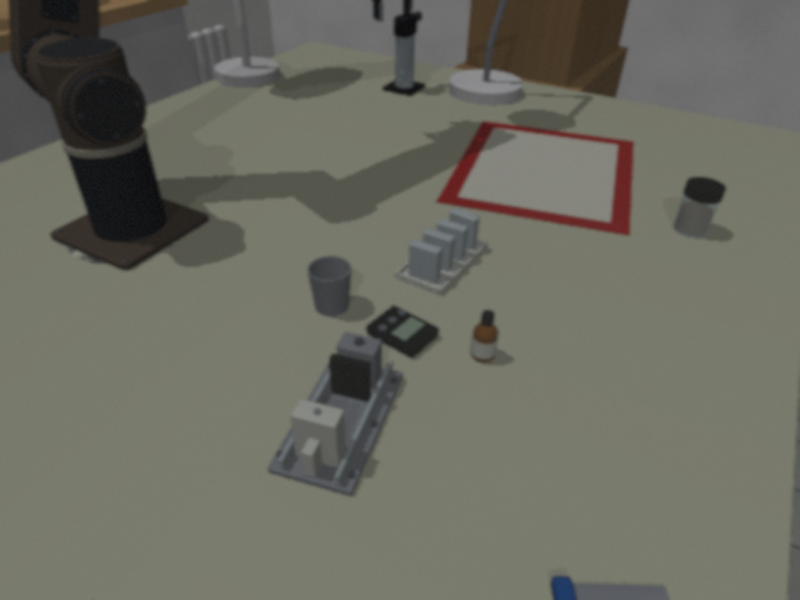

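The top view shows the tray with four spacers near (200–305, 355). The frame is at (540, 283), with the pad at (518, 283) and the follower at (597, 248). The cup, bottle and timer lie between tray and frame. The scene view agrees. Next I'll prepare the first move, to above the tray.

```bash
cat >> h.py <<'E'
def pose():
    s=arm.state(); return np.array(s["eef_pos"]),R.from_quat(s["tcp_rot"])
def go(P,yaw):
    """shift (m) and turn to TCP P (mm), tool down, tool y axis along world angle yaw (rad) mod pi"""
    p,r=pose(); best=None
    for y in (yaw,yaw+np.pi):
        Y=np.array([np.cos(y),np.sin(y),0]); Z=np.array([0,0,-1.]); X=np.cross(Y,Z)
        t=(r.inv()*R.from_matrix(np.c_[X,Y,Z])).as_rotvec()
        if best is None or np.linalg.norm(t)<np.linalg.norm(best): best=t
    return best.round(4).tolist(),((r.inv().apply(np.array(P)-p))/1000).round(4).tolist()
def wray(px,pr=None):
    p,r=pr or pose(); m=arm.camera_model("wrist"); K=np.array(m["intrinsics"]);T=np.array(m["T_tool_cam"])
    u=(np.array(px)-K[:2,2])/[K[0,0],K[1,1]]; th=np.linalg.norm(u); n=u/max(th,1e-9)
    d=np.array([np.sin(th)*n[0],-np.sin(th)*n[1],-np.cos(th)])
    return p+r.apply(T[:3,3]),r.apply(T[:3,:3]@d)
def wplane(px,z,pr=None):
    c,d=wray(px,pr); return c+d*(z-c[2])/d[2]
def wproj(P,pr=None):
    p,r=pr or pose(); m=arm.camera_model("wrist"); K=np.array(m["intrinsics"]);T=np.array(m["T_tool_cam"])
    q=T[:3,:3].T@(r.inv().apply(np.array(P,float)-p)-T[:3,3]); v=np.array([q[0],-q[1]]); th=np.arctan2(np.linalg.norm(v),-q[2])
    return K[:2,2]+np.array([K[0,0],K[1,1]])*th*v/np.linalg.norm(v)
E
python3 - <<'E'
from h import *
np.set_printoptions(precision=3,suppress=True)
p,r=pose();print(r.as_matrix(),arm.camera_model("wrist"))
for n in("scene","top"):
    for t in("tray",):pass
print(go([518,195,230],-0.09)); print(arm.state()["ft_force"],arm.state()["width"])
E
```

```text
[[-0.974  0.226  0.   ]
 [ 0.226  0.974 -0.   ]
 [-0.    -0.    -1.   ]] {'intrinsics': array([[297.319,   0.   , 253.322],
       [  0.   , 297.319, 192.165],
       [  0.   ,   0.   ,   1.   ]]), 'T_tool_cam': array([[  -0.   ,    0.962,    0.272,   69.339],
       [   1.   ,    0.001,   -0.001,    1.32 ],
       [  -0.001,    0.272,   -0.962, -179.006],
       [   0.   ,    0.   ,    0.   ,    1.   ]])}
([-0.0, 0.0, 1.433], [-0.4606, -0.368, -0.0352])
[ 0.038 -0.737 -0.438] 0.9966803797872592
```

Request:
carry_out --targets '[[[0, 0, 1.433], [-0.46, -0.368, -0.035], 0], [[0, 0, 1.433], [-0.46, -0.368, -0.035], 0], [[0, 0, 1.433], [-0.46, -0.368, -0.035], 0], [[0, 0, 1.433], [-0.46, -0.368, -0.035], 0], [[0, 0, 1.433], [-0.46, -0.368, -0.035], 0], [[0, 0, 1.433], [-0.46, -0.368, -0.035], 0], [[0, 0, 1.433], [-0.46, -0.368, -0.035], 0], [[0, 0, 1.433], [-0.46, -0.368, -0.035], 0], [[0, 0, 1.433], [-0.46, -0.368, -0.035], 0], [[0, 0, 1.433], [-0.46, -0.368, -0.035], 0], [[0, 0, 1.433], [-0.46, -0.368, -0.035], 0], [[0, 0, 1.433], [-0.46, -0.368, -0.035], 0], [[0, 0, 1.433], [-0.46, -0.368, -0.035], 0]]'

```text
time: 2.62
eef_pos: [516.7, 196.2, 229.7]
tcp_rot: [0.738, 0.675, -0.0, -0.0]
ft_force: [-1.3, 0.9, -0.0]
width: 1.0
```

Run:
```python
from h import *
np.set_printoptions(precision=1,suppress=True)
s=arm.state();print(s["time"],s["eef_pos"],s["joint_positions"])
pr=pose();im=arm.grab_frame("wrist");cv2.imwrite("pics/w1.png",cv2.resize(im[:,:,::-1],(800,600)))
for t in("spacer1","tray"):
    for x in arm.pinpoint("wrist",t)[:6]: print(t,x["point"],round(x["confidence"],2),wplane(x["point"],0,pr)[:2],wplane(x["point"],3,pr)[:2])
for x in arm.regions_of("wrist","spacer1")[:6]: 
    c=max(cv2.findContours(x["mask"].astype(np.uint8),0,2)[0],key=cv2.contourArea); b=cv2.boxPoints(cv2.minAreaRect(c)); print(b.tolist(),cv2.approxPolyDP(c,4,True).reshape(-1,2).tolist(),x["confidence"])
```

```text
2.625 [516.7 196.2 229.7] [ 0.2 -0.   1.8  0.   1.3  0.3]
spacer1 [256.1, 176.0] 0.89 [518.5 174.7] [518.5 175.4]
spacer1 [253.8, 204.3] 0.78 [511.5 133.3] [511.6 134.3]
spacer1 [257.2, 149.8] 0.67 [523.2 211.6] [523.2 212. ]
spacer1 [258.6, 116.4] 0.6 [529.1 257.5] [529.1 257.6]
tray [258.4, 163.6] 0.89 [523.2 192.1] [523.2 192.7]
[[234.0, 112.0], [278.0, 112.0], [278.0, 128.0], [234.0, 128.0]] [[235, 114], [236, 126], [277, 126], [276, 113]] 0.7
[[235.1088409423828, 200.25143432617188], [274.7655029296875, 196.80303955078125], [277.0694580078125, 223.29833984375], [237.41278076171875, 226.74673461914062]] [[273, 198], [241, 200], [238, 224], [275, 222]] 0.62
[[234.7705078125, 144.52459716796875], [277.2471923828125, 139.97354125976562], [279.4376220703125, 160.41741943359375], [236.9609375, 164.96847534179688]] [[274, 141], [241, 144], [237, 163], [278, 160]] 0.58
[[234.49557495117188, 170.4336700439453], [275.0486755371094, 167.73011779785156], [276.7079772949219, 192.61949157714844], [236.15487670898438, 195.3230438232422]] [[273, 171], [239, 173], [236, 193], [274, 192]] 0.56
```

View pics/w1.png

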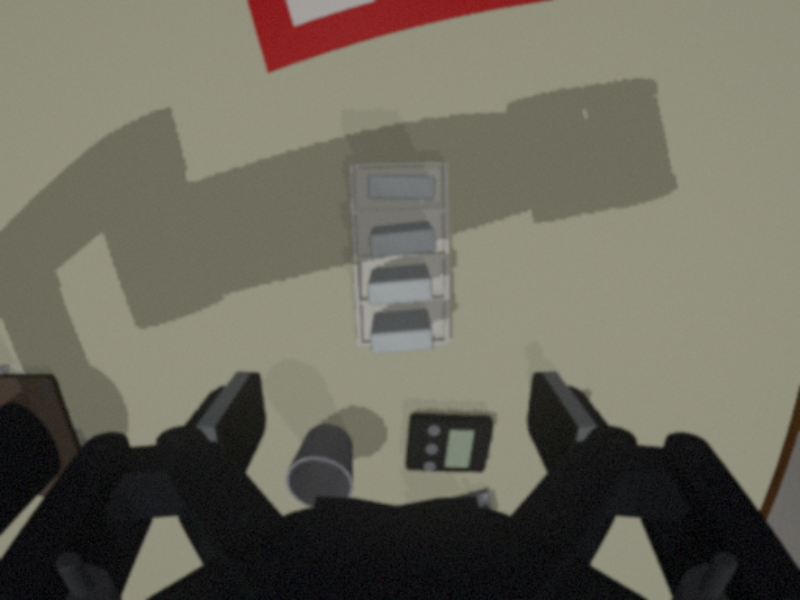

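The wrist view shows four spacers in a column at x≈400, rows 187–330. They are almost square to the image. I'll compute the tray axis from its corners and the spacer faces.

Run:
```python
from h import *
np.set_printoptions(precision=1,suppress=True)
c=[np.array(q)*.64 for q in((349,163),(447,163),(451,341),(357,344))]
P=np.array([wplane(q,12) for q in c]);print(P,P.mean(0))
e=P[[0,1]].mean(0)-P[[2,3]].mean(0);print("axis slope",e[0]/e[1],np.linalg.norm(e),[np.linalg.norm(P[i]-P[i+1]) for i in(0,2)])
c=[np.array(q)*.64 for q in((195,330),(322,320),(327,386),(197,399))]
Q=np.array([onplane("top",q,12) for q in c]);print("top",Q,Q.mean(0)); e=Q[[0,3]].mean(0)-Q[[1,2]].mean(0);print(e[0]/e[1],np.linalg.norm(e))
# spacer top corners from masks (wrist, near side lower edge) : bottom edge corners z=60
for q in([[236,126],[277,126]],[[237,163],[278,160]],[[236,193],[274,192]],[[238,224],[275,222]]):
    a,b=[wplane(x,58) for x in q]; print(a,b,(a+b)/2,np.linalg.norm(a-b),(a-b)[1]/(a-b)[0])
```

```text
[[484.5 278.   12. ]
 [567.  270.8  12. ]
 [560.1 111.4  12. ]
 [474.  116.2  12. ]] [521.4 194.1  12. ]
axis slope 0.053957946617111174 160.8538026683366 [np.float64(82.82484605458077), np.float64(86.23016232099195)]
top [[571.6 269.2  12. ]
 [558.2 107.6  12. ]
 [474.2 112.4  12. ]
 [484.4 274.2  12. ]] [522.1 190.8  12. ]
0.0729902049947489 162.11529652573412
[501.2 249.6  58. ] [549.2 245.4  58. ] [525.2 247.5  58. ] 48.13189975133097 -0.08767884864881992
[498.  205.3  58. ] [547.3 204.7  58. ] [522.7 205.   58. ] 49.23418969392181 -0.013848328809460365
[493.  168.3  58. ] [539.6 165.4  58. ] [516.3 166.8  58. ] 46.686915805808084 -0.06185970285454368
[491.2 127.3  58. ] [538.2 125.8  58. ] [514.7 126.6  58. ] 47.04038336811246 -0.0317442745118279
```

Run:
```python
from h import *
for P in([517,134,100],[517,134,27],[517,134,140]): print(go(P,-.065))
c=np.array([[459,268],[590,222],[619,290],[487,340]])*.64
np.set_printoptions(precision=1,suppress=True)
Q=np.array([onplane("top",q,10) for q in c]);print(Q,Q.mean(0)); e=Q[[0,3]].mean(0)-Q[[1,2]].mean(0);print(-e[0]/e[1],np.linalg.norm(e))
```

```text
([0.0001, -0.0001, -0.0237], [-0.0617, 0.0055, 0.1299])
([0.0001, -0.0001, -0.0237], [-0.0617, 0.0055, 0.2029])
([0.0001, -0.0001, -0.0237], [-0.0617, 0.0055, 0.0899])
[[ 597.9  -77.6   10. ]
 [ 631.8 -260.    10. ]
 [ 535.4 -276.    10. ]
 [ 499.   -95.7   10. ]] [ 566.  -177.3   10. ]
0.193623731237501 184.73823067977614
```

Request:
carry_out --targets '[[[0, 0, -0.024], [-0.031, 0.003, 0.05], 0], [[0, 0, -0.024], [-0.062, 0.0055, 0.1], 0], [[0, 0, -0.024], [-0.062, 0.0055, 0.14], 0], [[0, 0, -0.024], [-0.062, 0.0055, 0.18], 0], [[0, 0, -0.024], [-0.062, 0.0055, 0.203], 0], [[0, 0, -0.024], [-0.062, 0.0055, 0.203], 0], [[0, 0, -0.024], [-0.062, 0.0055, 0.203], 160], [[0, 0, -0.024], [-0.062, 0.0055, 0.203], 255], [[0, 0, -0.024], [-0.062, 0.0055, 0.203], 255], [[0, 0, -0.024], [-0.062, 0.0055, 0.203], 255], [[0, 0, -0.024], [-0.062, 0.0055, 0.203], 255], [[0, 0, -0.024], [-0.062, 0.0055, 0.203], 255], [[0, 0, -0.024], [-0.062, 0.0055, 0.17], 255], [[0, 0, -0.024], [-0.062, 0.0055, 0.12], 255], [[0, 0, -0.024], [-0.062, 0.0055, 0.06], 255], [[0, 0, -0.024], [-0.062, 0.0055, 0.0], 255]]' --newtons 50

```text
time: 4.82
eef_pos: [516.9, 132.9, 231.8]
tcp_rot: [0.73, 0.683, 0.0, 0.0]
ft_force: [0.4, -0.4, -0.1]
width: 0.001
```

Run:
```python
from h import *
print(arm.state()["joint_positions"])
print(go([575,-215,200],.19))
```

```text
[ 6.14369286e-02 -5.54635450e-02  1.88247951e+00  5.66497655e-06
  1.31433102e+00  1.27519753e-01]
([0.0002, -0.0, -0.2561], [-0.3433, 0.0809, 0.0318])
```

The jaws shut fully, so nothing is held. I'll look.

Run:
```python
from h import *
np.set_printoptions(precision=1,suppress=True)
im=arm.grab_frame("wrist");cv2.imwrite("pics/w2.png",cv2.resize(im[:,:,::-1],(800,600)))
for x in arm.pinpoint("wrist","spacer1")[:6]: print(x["point"],round(x["confidence"],2),wplane(x["point"],3)[:2])
P,_=pose(); print(wproj(P),wproj(P-[0,0,200]))
```

```text
[253.2, 103.3] 0.97 [530.8 213.8]
[253.5, 70.5] 0.9 [534.3 259.8]
[251.6, 134.2] 0.86 [525.8 170.7]
[253.6, 165.2] 0.77 [525.6 126.5]
[253.6 221.7] [250.8 165.3]
```

View pics/w2.png

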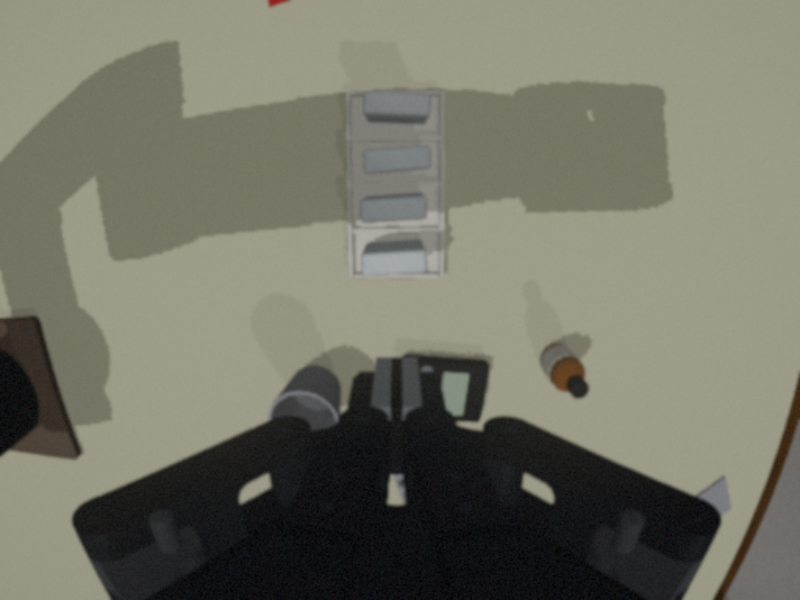

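The spacers still stand untouched, with s1 at (395, 262) right under the tool. The fingers were probably too slow and closed only while the arm was lifting. I'll go down again, close, and check before lifting.

Request:
carry_out --targets '[[[0, 0, 0], [0, 0, 0.04], 40], [[0, 0, 0], [0, 0, 0.08], 40], [[0, 0, 0], [0, 0, 0.11], 40], [[0, 0, 0], [0, 0, 0.11], 40], [[0, 0, 0], [0, 0, 0.11], 40]]'

```text
time: 5.55
eef_pos: [518.2, 133.0, 121.1]
tcp_rot: [0.73, 0.683, 0.001, 0.001]
ft_force: [-0.1, 0.7, 1.0]
width: 0.845
```

Run:
```python
from h import *
s=arm.state();print(s["width"],s["eef_pos"],go([518,132,27],-.07))
```

```text
0.8452468619780221 [518.15681805 132.99780799 121.06589751] ([0.0019, -0.0002, 0.004], [-0.001, -0.0003, 0.0941])
```

Request:
carry_out --targets '[[[0, 0, 0], [0, 0, 0.05], 40], [[0, 0, 0], [0, 0, 0.094], 40], [[0, 0, 0], [0, 0, 0.094], 40], [[0, 0, 0], [0, 0, 0.094], 255], [[0, 0, 0], [0, 0, 0.094], 255], [[0, 0, 0], [0, 0, 0.094], 255], [[0, 0, 0], [0, 0, 0.094], 255], [[0, 0, 0], [0, 0, 0.094], 255]]'

```text
time: 6.55
eef_pos: [518.2, 133.5, 30.9]
tcp_rot: [0.73, 0.684, -0.0, -0.0]
ft_force: [-9.3, -0.2, 21.7]
width: 0.003
```

Run:
```python
from h import *
a=arm.grab_frame("wrist");b=arm.grab_frame("scene")[90:230,200:360]
cv2.imwrite("pics/w3.png",np.hstack([cv2.resize(a[:,:,::-1],(480,360)),cv2.resize(b[:,:,::-1],(320,360))]))
s=arm.state();print(s["eef_pos"],s["ft_force"],s["moment"],s["width"])
```

```text
[518.48466759 133.48685577  30.96334082] [-8.92286355  0.17206882 20.98559931] [-0.01332179  1.71043803 -0.02364607] 0.001222482360418123
```

View pics/w3.png

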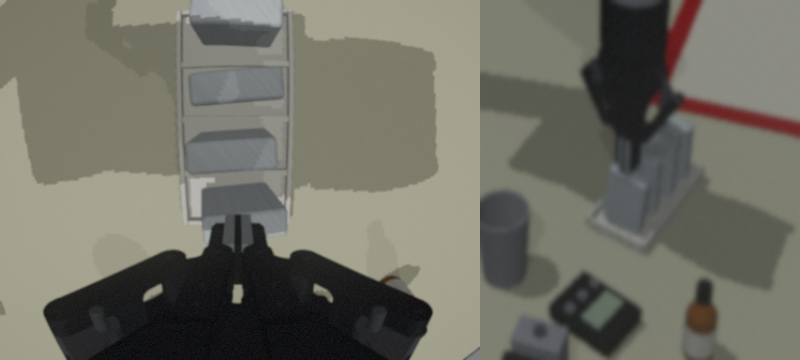

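Run:
```python
from h import *
np.set_printoptions(precision=1,suppress=True)
p,r=pose()
for dz in(0,10,20,30,40,50):print(dz,wproj(p+[0,0,dz]),proj("scene",p+[0,0,dz]),proj("top",p+[0,0,dz]))
k=512/480
for row,l,rr in((100,182,291),(200,180,293)):
    print(wplane([l*k,row*k],12)-wplane([rr*k,row*k],12))
```

```text
0 [253.6 221.7] [272.9 168.3] [194.  225.3]
10 [253.6 227.7] [273.1 164.9] [193.  224.6]
20 [253.7 234.2] [273.3 161.5] [192.1 223.9]
30 [253.7 241.5] [273.5 158. ] [191.1 223.3]
40 [253.7 249.6] [273.7 154.5] [190.1 222.5]
50 [253.8 258.8] [273.9 150.9] [189.  221.8]
[-77.1   5.1   0. ]
[-86.3   5.7   0. ]
```

Run:
```python
from h import *
np.set_printoptions(precision=1,suppress=True)
I=(np.zeros(3),R.identity())
for px in((533,373),(548,373),(262,373),(247,373)):
  for Y in(42.5,57):
    c,d=wray(np.array(px)*.64,I); s=np.sign(d[1]); t=(s*Y-c[1])/d[1]; print(px,Y,c+t*d)
for px in((397,358),(397,415)):
    c,d=wray(np.array(px)*.64,I)
    for x in(11,0,-11): print(px,x,(c+d*(x-c[0])/d[0]))
s=arm.state();print(s["joint_positions"])
# spacer top triangulation
for x in arm.regions_of("top","spacer1")[:5] if arm.grab_frame("top") is not None else []:print(x["point"],x["confidence"])
```

```text
(533, 373) 42.5 [ 10.7  42.5 -51.2]
(533, 373) 57 [-9.5 57.  -7.8]
(548, 373) 42.5 [ 16.8  42.5 -64.7]
(548, 373) 57 [ -1.3  57.  -25.9]
(262, 373) 42.5 [  9.8 -42.5 -49. ]
(262, 373) 57 [-11.  -57.   -4.4]
(247, 373) 42.5 [ 16.1 -42.5 -62.9]
(247, 373) 57 [ -2.5 -57.  -23.1]
(397, 358) 11 [ 11.    0.2 -38.4]
(397, 358) 0 [  0.    0.3 -12.3]
(397, 358) -11 [-11.    0.3  13.8]
(397, 415) 11 [ 11.    0.1 -75.9]
(397, 415) 0 [  0.    0.2 -56.7]
(397, 415) -11 [-11.    0.2 -37.6]
[0.1 0.2 2.  0.  0.9 0.1]
[356.2, 173.0] 0.46
```

Finding: the physical fingertips sit about 33 mm behind the reported TCP. The wrist-camera geometry puts them at about −38 mm, and contact on the spacer top gives about −32 mm. The shut fingers are resting on s1's top. I'll lift, open, and go down about 36 mm lower than planned.

Request:
carry_out --targets '[[[0, 0, 0], [0, 0, -0.03], 255], [[0, 0, 0], [0, 0.004, -0.05], 40], [[0, 0, 0], [0, 0.004, -0.05], 40], [[0, 0, 0], [0, 0.004, -0.05], 40], [[0, 0, 0], [0, 0.004, -0.05], 40], [[0, 0, 0], [0, 0.004, -0.02], 40], [[0, 0, 0], [0, 0.004, 0.01], 40], [[0, 0, 0], [0, 0.004, 0.036], 40], [[0, 0, 0], [0, 0.004, 0.036], 40], [[0, 0, 0], [0, 0.004, 0.036], 255], [[0, 0, 0], [0, 0.004, 0.036], 255], [[0, 0, 0], [0, 0.004, 0.036], 255], [[0, 0, 0], [0, 0.004, 0.036], 255], [[0, 0, 0], [0, 0.004, 0.036], 255]]'

```text
time: 8.5
eef_pos: [522.2, 132.7, -9.1]
tcp_rot: [0.73, 0.683, 0.001, 0.001]
ft_force: [-0.8, -0.2, 4.6]
width: 0.579
```

Run:
```python
from h import *
s=arm.state();print(s["width"],s["ft_force"],s["eef_pos"],s["joint_positions"])
```

```text
0.5786843060666107 [-0.76015604 -0.17881807  4.5573733 ] [522.22143904 132.73620617  -9.13191653] [6.05244694e-02 2.54213913e-01 2.03516787e+00 2.45728623e-05
 8.50442243e-01 1.26550896e-01]
```

Spacer 1 is held at 49 mm. I'll lift it and carry it to a hover beside the frame.

Run:
```python
from h import *
print(go([522,133,150],-.065),go([545,0,170],.06),go([578,-235,170],.19))
```

```text
([0.0018, -0.0002, -0.001], [0.0003, 0.0, -0.1591]) ([0.0018, -0.0001, -0.126], [-0.1309, 0.0318, -0.1791]) ([0.0018, -0.0, -0.256], [-0.3632, 0.0802, -0.1791])
```

Request:
carry_out --targets '[[[0, 0, 0], [0, 0, -0.03], 255], [[0, 0, 0], [0, 0, -0.08], 255], [[0, 0, 0], [0, 0, -0.13], 255], [[0, 0, 0], [0, 0, -0.179], 255], [[0, 0, -0.063], [-0.06, 0.016, -0.179], 255], [[0, 0, -0.126], [-0.115, 0.032, -0.179], 255], [[0, 0, -0.16], [-0.17, 0.045, -0.179], 255], [[0, 0, -0.2], [-0.225, 0.055, -0.179], 255], [[0, 0, -0.24], [-0.28, 0.065, -0.179], 255], [[0, 0, -0.256], [-0.33, 0.074, -0.179], 255], [[0, 0, -0.256], [-0.363, 0.08, -0.179], 255], [[0, 0, -0.256], [-0.363, 0.08, -0.179], 255], [[0, 0, -0.256], [-0.363, 0.08, -0.179], 255]]'

```text
time: 10.12
eef_pos: [576.6, -234.1, 167.8]
tcp_rot: [0.637, 0.771, 0.0, -0.001]
ft_force: [-0.6, 0.1, -0.7]
width: 0.577
```

Run:
```python
from h import *
np.set_printoptions(precision=1,suppress=True)
s=arm.state();print(s["time"],s["width"],s["eef_pos"])
a=arm.grab_frame("wrist");cv2.imwrite("pics/w4.png",cv2.resize(a[:,:,::-1],(800,600)))
for t,z in(("frame",0),("end_block",10),("pad",10.5),("follower",10.5),("spacer1",30)):
    for x in arm.pinpoint("wrist",t)[:2]: print(t,np.array(x["point"]),round(x["confidence"],2),wplane(x["point"],z)[:2])
```

```text
10.125 0.5769159513484432 [ 576.6 -234.1  167.8]
frame [251.8 116.4] 0.96 [ 563.3 -171.4]
end_block [250.2  60.1] 0.65 [ 549.5 -108.3]
end_block [248.9  88.2] 0.33 [ 554.2 -140.4]
pad [252.1  89.3] 0.96 [ 558.1 -141.1]
follower [253.2 171.9] 0.81 [ 577.4 -234.1]
spacer1 [251.  232.4] 0.95 [ 587.8 -301.1]
```

View pics/w4.png

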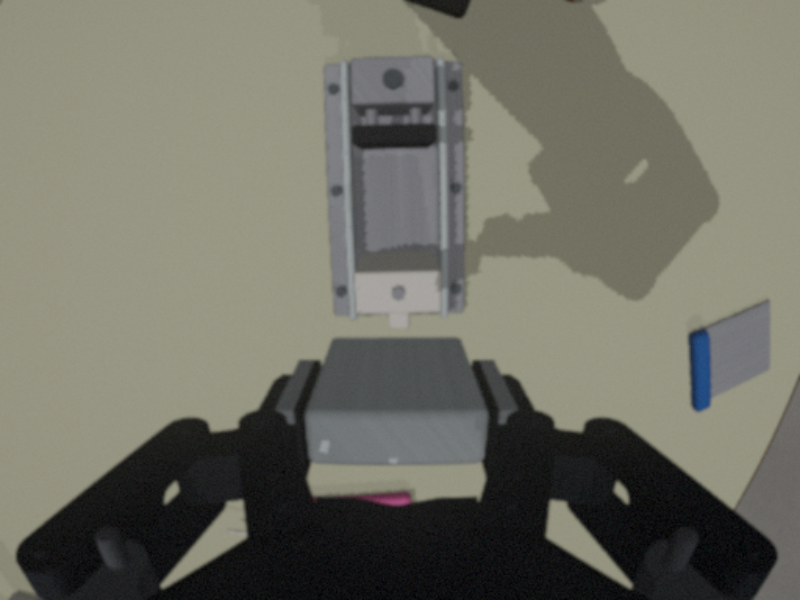

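The held spacer is centred in the jaws, with its top spanning (308–486, 405–465). The frame sits squarely above it: pad front edge at row ~147, follower front top edge at row ~271, and the channel between cols ~351 and 443.

Run:
```python
from h import *
np.set_printoptions(precision=2,suppress=True)
f=lambda u,v,z:wplane([u*.64,v*.64],z)
L0,L1=f(324,65,10),f(333,313,10);R0,R1=f(463,63,10),f(466,312,10)
print("corners",L0,L1,R0,R1); c=(L0+L1+R0+R1)/4
for a,b in((L0,L1),(R0,R1)): d=a-b;print("yaw",np.arctan2(-d[0],d[1]),np.linalg.norm(d))
print("w",np.linalg.norm(L0-R0),np.linalg.norm(L1-R1))
a=(L0+R0-L1-R1)/2;yaw=np.arctan2(-a[0],a[1]);ey=np.array([-np.sin(yaw),np.cos(yaw),0]);ex=np.array([np.cos(yaw),np.sin(yaw),0])
print("c",c,"yaw",yaw)
def fr(P):return np.array([(P-c)@ex,(P-c)@ey,P[2]])
print("follower front",fr(f(357,271,80.5)),fr(f(439,271,80.5)))
print("pad front",fr(f(353,147,70.5)),fr(f(437,147,70.5)))
print("eb back",fr(f(350,105,70)),fr(f(434,104,70)),fr(f(350,59,70)),fr(f(433,57,70)))
print("rails",[fr(f(*q,28)) for q in((350,70),(355,310),(441,70),(444,310))])
p,r=pose()
# held spacer: solve plane height & pos: foot z = eef_z+12, top +72
for q in((308,462),(486,462),(320,405),(478,405),(333,340),(463,340)):
    print(q,[r.inv().apply(f(*q,z)-p) for z in(p[2]+72,p[2]+12)])
```

```text
corners [497.99 -95.05  10.  ] [ 536.97 -277.47   10.  ] [596.16 -74.66  10.  ] [ 636.99 -257.35   10.  ]
yaw 0.2105502375794052 186.53580184000478
yaw 0.21985563798079463 187.19498398015824
w 100.26745847444025 102.01510022092485
c [ 567.03 -176.14   10.  ] yaw 0.21521114421939605
follower front [-24.62 -45.25  80.5 ] [ 23.75 -46.42  80.5 ]
pad front [-25.16  27.81  70.5 ] [24.29 26.6  70.5 ]
eb back [-26.31  53.4   70.  ] [23.14 52.7  70.  ] [-25.71  82.11  70.  ] [23.35 82.04 70.  ]
rails [array([-29.67,  84.72,  28.  ]), array([-32.13, -85.12,  28.  ]), array([32.14, 83.22, 28.  ]), array([ 32.13, -86.7 ,  28.  ])]
(308, 462) [array([ -7.23, -24.58, -72.  ]), array([-50.7 , -38.45, -12.  ])]
(486, 462) [array([ -7.3 ,  25.61, -72.  ]), array([-50.82,  39.89, -11.99])]
(320, 405) [array([ 11.53, -19.75, -72.  ]), array([-21.42, -30.91, -12.  ])]
(478, 405) [array([ 11.46,  21.82, -72.  ]), array([-21.54,  33.96, -12.  ])]
(333, 340) [array([ 29.92, -15.36, -72.  ]), array([  7.28, -24.05, -12.  ])]
(463, 340) [array([ 29.89,  16.82, -72.  ]), array([  7.23,  26.17, -12.  ])]
```

Gap is about 73 mm, so three spacers are needed. Two reach only 70 mm with the follower's full travel. I'll place the first at frame y=+15.

```bash
cat >> h.py <<'E'
FC=np.array([567.,-176.1]);FY=.215
def fgo(x,y,z):
    return go([*(FC+x*np.array([np.cos(FY),np.sin(FY)])+y*np.array([-np.sin(FY),np.cos(FY)])),z],FY)
E
python3 - <<'E'
from h import *
for z in(168,60,4): print(fgo(-.8,14.5,z))
E
```

```text
([0.0001, 0.0001, -0.0237], [0.0732, -0.0003, 0.0009])
([0.0001, 0.0001, -0.0237], [0.0732, -0.0003, 0.1089])
([0.0001, 0.0001, -0.0237], [0.0732, -0.0003, 0.1649])
```

Request:
carry_out --targets '[[[0, 0, -0.024], [0.04, 0, 0], 255], [[0, 0, -0.024], [0.073, 0, 0.02], 255], [[0, 0, -0.024], [0.073, 0, 0.07], 255], [[0, 0, -0.024], [0.073, 0, 0.11], 255], [[0, 0, -0.024], [0.073, 0, 0.145], 255], [[0, 0, -0.024], [0.073, 0, 0.16], 255], [[0, 0, -0.024], [0.073, 0, 0.165], 255], [[0, 0, -0.024], [0.073, 0, 0.168], 255], [[0, 0, -0.024], [0.073, 0, 0.168], 255]]'

```text
time: 11.55
eef_pos: [564.4, -163.6, 2.1]
tcp_rot: [0.628, 0.779, 0.0, 0.001]
ft_force: [-0.3, 1.0, -1.3]
width: 0.579
```

Request:
carry_out --targets '[[[0, 0, 0], [0.001, 0, 0.002], 255], [[0, 0, 0], [0.001, 0, 0.003], 255], [[0, 0, 0], [0.001, 0, 0.003], 255]]'

```text
time: 11.92
eef_pos: [563.2, -162.1, -2.1]
tcp_rot: [0.628, 0.779, -0.0, 0.0]
ft_force: [-0.4, -0.4, -1.9]
width: 0.579
```

Request:
carry_out --targets '[[[0, 0, 0], [0, 0, 0.001], 255], [[0, 0, 0], [0, 0, 0.002], 255], [[0, 0, 0], [0, 0, 0.002], 255]]'

```text
time: 12.3
eef_pos: [563.4, -162.3, -3.1]
tcp_rot: [0.628, 0.779, -0.0, -0.0]
ft_force: [-2.6, 0.9, 5.6]
width: 0.577
```

Contact. I'll release and lift.

Request:
carry_out --targets '[[[0, 0, 0], [0, 0, 0], 40], [[0, 0, 0], [0, 0, 0], 40], [[0, 0, 0], [0, 0, 0], 40], [[0, 0, 0], [0, 0, 0], 40], [[0, 0, 0], [0, 0, -0.02], 40], [[0, 0, 0], [0, 0, -0.06], 40], [[0, 0, 0], [0, 0, -0.11], 40], [[0, 0, 0], [0, 0, -0.16], 40], [[0, 0, 0], [0, 0, -0.16], 40]]'

```text
time: 13.42
eef_pos: [566.9, -163.8, 163.8]
tcp_rot: [0.627, 0.779, 0.002, 0.007]
ft_force: [-0.0, 0.2, -0.2]
width: 0.845
```

Run:
```python
from h import *
s=arm.state();print(s["time"],s["width"],s["eef_pos"])
print(go([545,0,158],.06),go([524,172,130],-.065),go([524,172,-9],-.065))
print(go([523,130,158],-.065))
```

```text
13.425 0.8452312016756417 [ 566.89811228 -163.83542687  163.78841139]
([0.0112, 0.0075, 0.1542], [0.1648, 0.0134, 0.0046]) ([0.0117, 0.0068, 0.2792], [0.3375, 0.0291, 0.0313]) ([0.0117, 0.0068, 0.2792], [0.3387, 0.0277, 0.1703])
([0.0117, 0.0068, 0.2792], [0.2965, 0.0195, 0.0035])
```

Request:
carry_out --targets '[[[0, 0, 0.05], [0.05, 0.005, 0], 40], [[0, 0, 0.1], [0.105, 0.01, 0], 40], [[0, 0, 0.15], [0.165, 0.016, 0], 40], [[0, 0, 0.2], [0.22, 0.022, 0], 40], [[0, 0, 0.25], [0.275, 0.028, 0], 40], [[0, 0, 0.28], [0.32, 0.034, 0.01], 40], [[0, 0, 0.28], [0.335, 0.034, 0.03], 40], [[0, 0, 0.28], [0.335, 0.034, 0.05], 40], [[0, 0, 0.28], [0.335, 0.034, 0.09], 40], [[0, 0, 0.28], [0.335, 0.034, 0.13], 40], [[0, 0, 0.28], [0.335, 0.034, 0.155], 40], [[0, 0, 0.28], [0.335, 0.034, 0.165], 40], [[0, 0, 0.28], [0.335, 0.034, 0.165], 40], [[0, 0, 0.28], [0.335, 0.034, 0.165], 255], [[0, 0, 0.28], [0.335, 0.034, 0.165], 255], [[0, 0, 0.28], [0.335, 0.034, 0.165], 255], [[0, 0, 0.28], [0.335, 0.034, 0.165], 255], [[0, 0, 0.28], [0.335, 0.034, 0.165], 255]]'

```text
time: 15.68
eef_pos: [526.8, 172.7, -7.5]
tcp_rot: [0.73, 0.683, 0.001, 0.001]
ft_force: [-0.2, -0.4, 6.2]
width: 0.577
```

Run:
```python
from h import *
s=arm.state();print(s["time"],s["width"],s["eef_pos"],s["joint_positions"])
print(go([525,172.5,150],-.065),fgo(0,-60,150),fgo(-.8,-6,150),fgo(-.8,-6,-2))
```

```text
15.675 0.5770954037561979 [526.77033263 172.65862325  -7.48414694] [1.33665317e-01 2.80187032e-01 1.99802867e+00 7.88147290e-05
 8.60438257e-01 1.99667878e-01]
([0.0029, -0.0006, -0.0011], [-0.0002, -0.0013, -0.1575]) ([0.0029, -0.0002, -0.2811], [-0.4029, 0.0803, -0.1575]) ([0.0029, -0.0002, -0.2811], [-0.3512, 0.0645, -0.1575]) ([0.0029, -0.0002, -0.2811], [-0.3513, 0.0641, -0.0055])
```

Request:
carry_out --targets '[[[0, 0, 0], [0, 0, -0.03], 255], [[0, 0, 0], [0, 0, -0.08], 255], [[0, 0, 0], [0, 0, -0.13], 255], [[0, 0, 0], [0, 0, -0.165], 255], [[0, 0, -0.05], [-0.06, 0.012, -0.165], 255], [[0, 0, -0.1], [-0.115, 0.024, -0.165], 255], [[0, 0, -0.15], [-0.17, 0.036, -0.165], 255], [[0, 0, -0.2], [-0.225, 0.048, -0.165], 255], [[0, 0, -0.25], [-0.28, 0.06, -0.165], 255], [[0, 0, -0.28], [-0.33, 0.07, -0.165], 255], [[0, 0, -0.28], [-0.37, 0.078, -0.165], 255], [[0, 0, -0.28], [-0.4, 0.08, -0.165], 255], [[0, 0, -0.28], [-0.403, 0.08, -0.165], 255], [[0, 0, -0.28], [-0.403, 0.08, -0.165], 255]]'

```text
time: 17.42
eef_pos: [578.0, -234.3, 155.0]
tcp_rot: [0.628, 0.778, 0.0, -0.001]
ft_force: [0.8, 1.1, -1.5]
width: 0.576
```

Run:
```python
from h import *
s=arm.state();print(s["time"],s["width"],s["eef_pos"])
a=arm.grab_frame("wrist");cv2.imwrite("pics/w5.png",cv2.resize(a[:,:,::-1],(800,600)))
print(fgo(-.8,-6,156),fgo(-.8,-6,-3))
```

```text
17.425 0.5758717864471734 [ 578.0364053  -234.34053592  155.03558639]
([-0.0007, -0.0012, -0.0005], [0.0528, 0.0006, -0.0007]) ([-0.0007, -0.0012, -0.0005], [0.0526, 0.0007, 0.1583])
```

View pics/w5.png

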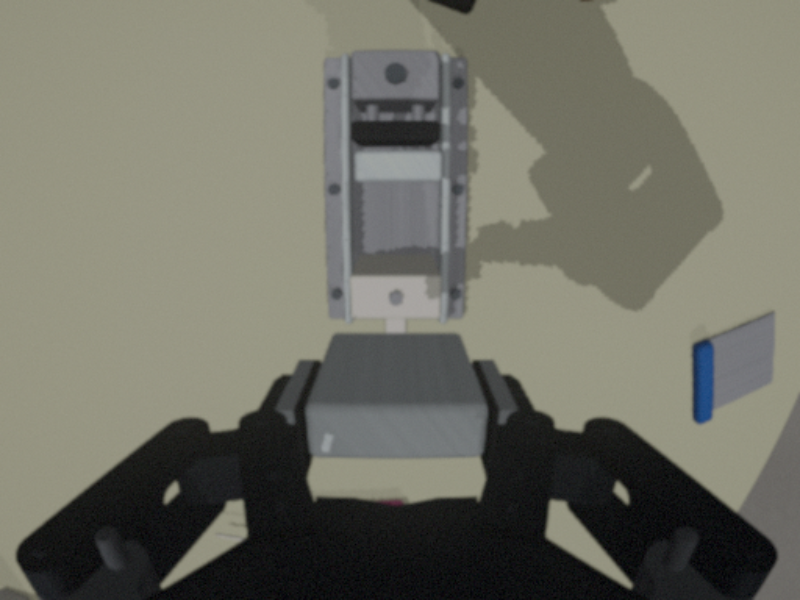

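Spacer 1 stands square in front of the pad (355–440, 150–180), and spacer 2 is held level. I'll check the s1 front face and the held offset.

Run:
```python
from h import *
np.set_printoptions(precision=1,suppress=True)
def fr(u,v,z):
    P=wplane([u*.64,v*.64],z)[:2]-FC; c,s=np.cos(FY),np.sin(FY); return P@[c,s],P@[-s,c]
for n,q in(("s1",(355,152,70)),("s1",(440,152,70)),("s1",(355,180,70)),("s1",(441,180,70)),("pad",(352,144,70.5)),("pad",(438,144,70.5)),("fol",(354,276,80.5)),("fol",(440,275,80.5))): print(n,np.array(fr(*q)))
p,r=pose()
for q in((308,455),(486,455),(318,403),(476,403)): print(r.inv().apply(wplane(np.array(q)*.64,p[2]+72)-p), r.inv().apply(wplane(np.array(q)*.64,p[2]+72+0)-p)[:1])
print(r.inv().apply(wplane(np.array((398,334))*.64,p[2]+12)-p))
```

```text
s1 [-24.   23.5]
s1 [23.7 23.5]
s1 [-24.1   7.5]
s1 [24.4  7.5]
pad [-25.6  28.1]
pad [22.5 28. ]
fol [-24.6 -45.8]
fol [ 23.6 -45.3]
[ -4.8 -24.3 -72. ] [-4.8]
[ -4.8  25.4 -72. ] [-4.8]
[ 12.1 -20.2 -72. ] [12.1]
[ 12.1  21.3 -72. ] [12.1]
[  9.8   1.1 -12. ]
```

Request:
carry_out --targets '[[[0, 0, 0], [0.035, 0, 0], 255], [[0, 0, 0], [0.0515, 0, 0.01], 255], [[0, 0, 0], [0.0515, 0, 0.03], 255], [[0, 0, 0], [0.0515, 0, 0.06], 255], [[0, 0, 0], [0.0515, 0, 0.1], 255], [[0, 0, 0], [0.0515, 0, 0.135], 255], [[0, 0, 0], [0.0515, 0, 0.15], 255], [[0, 0, 0], [0.0515, 0, 0.154], 255], [[0, 0, 0], [0.0515, 0, 0.157], 255], [[0, 0, 0], [0.0515, 0, 0.157], 255]]'

```text
time: 18.73
eef_pos: [568.6, -185.2, 0.1]
tcp_rot: [0.628, 0.779, 0.0, 0.001]
ft_force: [-0.2, -0.6, -1.9]
width: 0.581
```

Run:
```python
from h import *
s=arm.state();print(s["time"],s["width"],s["eef_pos"],s["ft_force"],fgo(-.8,-7.5,-2))
```

```text
18.725 0.5809045377143798 [ 5.68557023e+02 -1.85178657e+02  7.51534348e-02] [-0.15373737 -0.56796798 -1.88038929] ([0.0018, 0.0016, -0.0009], [0.0017, -0.0004, 0.0021])
```

Down another 3 mm, then release and lift.

Request:
carry_out --targets '[[[0, 0, 0], [0, 0, 0.0015], 255], [[0, 0, 0], [0, 0, 0.0025], 255], [[0, 0, 0], [0, 0, 0.0025], 255]]'

```text
time: 19.1
eef_pos: [568.6, -185.2, -1.5]
tcp_rot: [0.627, 0.779, 0.0, 0.001]
ft_force: [-1.2, 0.8, 5.6]
width: 0.575
```

Request:
carry_out --targets '[[[0, 0, 0], [0, 0, 0], 40], [[0, 0, 0], [0, 0, 0], 40], [[0, 0, 0], [0, 0, 0], 40], [[0, 0, 0], [0, 0, 0], 40], [[0, 0, 0], [0, 0, -0.02], 40], [[0, 0, 0], [0, 0, -0.06], 40], [[0, 0, 0], [0, 0, -0.11], 40], [[0, 0, 0], [0, 0, -0.16], 40], [[0, 0, 0.05], [0.055, 0.006, -0.16], 40], [[0, 0, 0.1], [0.11, 0.012, -0.16], 40], [[0, 0, 0.15], [0.165, 0.019, -0.16], 40], [[0, 0, 0.2], [0.22, 0.026, -0.16], 40], [[0, 0, 0.25], [0.275, 0.032, -0.16], 40], [[0, 0, 0.28], [0.33, 0.039, -0.16], 40], [[0, 0, 0.28], [0.38, 0.0455, -0.15], 40], [[0, 0, 0.28], [0.397, 0.0455, -0.12], 40], [[0, 0, 0.28], [0.397, 0.0455, -0.1], 40], [[0, 0, 0.28], [0.397, 0.0455, -0.1], 40]]'

```text
time: 21.35
eef_pos: [526.5, 212.0, 94.9]
tcp_rot: [0.73, 0.683, -0.002, -0.001]
ft_force: [0.1, 0.0, 0.3]
width: 0.84
```

Run:
```python
from h import *
s=arm.state();print(s["time"],s["width"],s["eef_pos"],go([528.5,212.5,-9],-.065))
```

```text
21.35 0.8399112868063632 [526.51354179 212.00392858  94.85005217] ([-0.0034, 0.0013, -0.0014], [0.0008, 0.0023, 0.1038])
```

Request:
carry_out --targets '[[[0, 0, 0], [0.001, 0.001, 0.04], 40], [[0, 0, 0], [0.001, 0.001, 0.08], 40], [[0, 0, 0], [0.001, 0.001, 0.1], 40], [[0, 0, 0], [0.001, 0.001, 0.105], 40], [[0, 0, 0], [0.001, 0.001, 0.105], 255], [[0, 0, 0], [0.001, 0.001, 0.105], 255], [[0, 0, 0], [0.001, 0.001, 0.105], 255], [[0, 0, 0], [0.001, 0.001, 0.105], 255], [[0, 0, 0], [0.001, 0.001, 0.105], 255]]'

```text
time: 22.48
eef_pos: [530.4, 214.2, -6.9]
tcp_rot: [0.73, 0.683, 0.001, 0.001]
ft_force: [0.5, -0.1, 5.4]
width: 0.577
```

Run:
```python
from h import *
s=arm.state();print(s["time"],s["width"],s["eef_pos"],fgo(0,-80,156))
```

```text
22.475 0.5773510311603541 [530.39558502 214.2101963   -6.92278473] ([0.0032, -0.0003, -0.2808], [-0.4638, 0.0849, -0.163])
```

Request:
carry_out --targets '[[[0, 0, 0], [0, 0, -0.03], 255], [[0, 0, 0], [0, 0, -0.08], 255], [[0, 0, 0], [0, 0, -0.13], 255], [[0, 0, 0], [0, 0, -0.163], 255], [[0, 0, -0.05], [-0.06, 0.011, -0.163], 255], [[0, 0, -0.1], [-0.115, 0.022, -0.163], 255], [[0, 0, -0.15], [-0.17, 0.033, -0.163], 255], [[0, 0, -0.2], [-0.225, 0.044, -0.163], 255], [[0, 0, -0.25], [-0.28, 0.055, -0.163], 255], [[0, 0, -0.28], [-0.335, 0.066, -0.163], 255], [[0, 0, -0.28], [-0.39, 0.075, -0.163], 255], [[0, 0, -0.28], [-0.43, 0.079, -0.163], 255], [[0, 0, -0.28], [-0.445, 0.079, -0.163], 255], [[0, 0, -0.28], [-0.445, 0.079, -0.163], 255], [[0, 0, -0.28], [-0.445, 0.079, -0.163], 255]]'

```text
time: 24.35
eef_pos: [578.1, -233.7, 153.9]
tcp_rot: [0.627, 0.779, 0.0, -0.001]
ft_force: [0.1, 0.6, -1.7]
width: 0.577
```

Run:
```python
from h import *
s=arm.state();print(s["time"],s["width"],s["eef_pos"])
a=arm.grab_frame("wrist");cv2.imwrite("pics/w6.png",cv2.resize(a[:,:,::-1],(800,600)))
print(fgo(-.8,-29,156),fgo(-.8,-29,0))
```

```text
24.35 0.5766521875342638 [ 578.09787298 -233.73927248  153.89437704]
([-0.0003, -0.0008, 0.0007], [0.0296, 0.0005, -0.0019]) ([-0.0003, -0.0008, 0.0007], [0.0295, 0.0006, 0.1541])
```

View pics/w6.png

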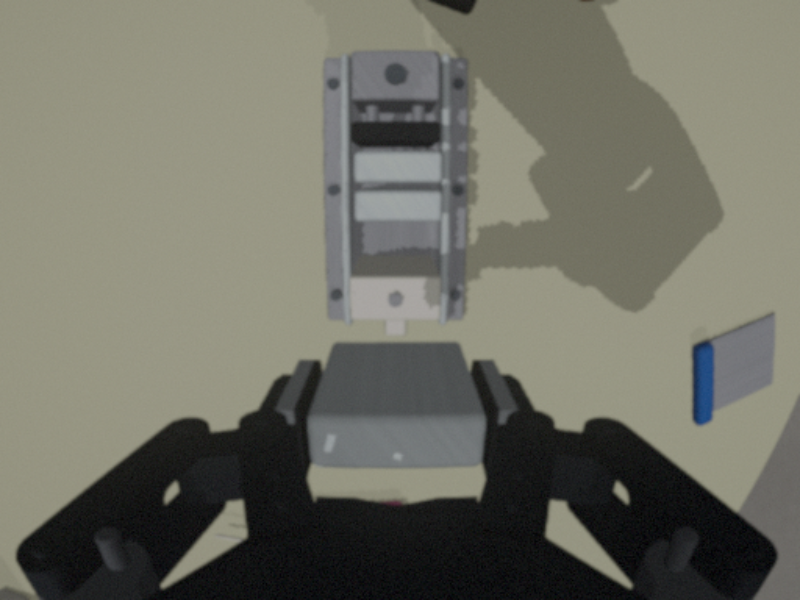

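Both placed spacers stand square, s1 at rows 152–181 and s2 at rows 192–220. The third is held level.

Run:
```python
from h import *
np.set_printoptions(precision=1,suppress=True)
def fr(u,v,z):
    P=wplane([u*.64,v*.64],z)[:2]-FC; c,s=np.cos(FY),np.sin(FY); return np.array((P@[c,s],P@[-s,c]))
for n,q in(("s1",(355,181,70)),("s2",(355,193,70)),("s2",(440,192,70)),("s2",(355,220,70)),("s2",(440,220,70)),("fol",(354,277,80.5)),("fol",(440,277,80.5))): print(n,fr(*q))
p,r=pose()
for q in((308,464),(485,465),(316,414),(476,414)): print(r.inv().apply(wplane(np.array(q)*.64,p[2]+72)-p))
print(r.inv().apply(wplane(np.array((398,343))*.64,p[2]+12)-p))
```

```text
s1 [-24.    7.1]
s2 [-24.1   0.3]
s2 [23.8  0.9]
s2 [-24.2 -15.1]
s2 [ 24.1 -15.1]
fol [-24.4 -46. ]
fol [ 23.7 -46. ]
[ -7.9 -24.6 -72. ]
[ -8.4  25.5 -72. ]
[  8.7 -21.  -72. ]
[  8.7  21.5 -72. ]
[  6.1   1.1 -12. ]
```

Request:
carry_out --targets '[[[0, 0, 0], [0.02, 0, 0], 255], [[0, 0, 0], [0.0295, 0, 0.01], 255], [[0, 0, 0], [0.0295, 0, 0.03], 255], [[0, 0, 0], [0.0295, 0, 0.06], 255], [[0, 0, 0], [0.0295, 0, 0.1], 255], [[0, 0, 0], [0.0295, 0, 0.135], 255], [[0, 0, 0], [0.0295, 0, 0.15], 255], [[0, 0, 0], [0.0295, 0, 0.154], 255], [[0, 0, 0], [0.0295, 0, 0.156], 255], [[0, 0, 0], [0.0295, 0, 0.156], 255], [[0, 0, 0], [0.0295, 0, 0.156], 255]]'

```text
time: 25.78
eef_pos: [572.6, -206.8, -0.7]
tcp_rot: [0.628, 0.779, 0.0, 0.001]
ft_force: [0.7, 0.9, -1.7]
width: 0.575
```

Request:
carry_out --targets '[[[0, 0, 0], [0, 0, 0.001], 255], [[0, 0, 0], [0, 0, 0.002], 255], [[0, 0, 0], [0, 0, 0.002], 255]]'

```text
time: 26.15
eef_pos: [572.7, -206.9, -0.9]
tcp_rot: [0.627, 0.779, -0.0, 0.0]
ft_force: [-5.3, 2.1, 9.1]
width: 0.576
```

Contact. I'll release, lift, and shift back over the follower.

Request:
carry_out --targets '[[[0, 0, 0], [0, 0, 0], 40], [[0, 0, 0], [0, 0, 0], 40], [[0, 0, 0], [0, 0, 0], 40], [[0, 0, 0], [0, 0, 0], 40], [[0, 0, 0], [0, 0, -0.02], 40], [[0, 0, 0], [0, 0, -0.06], 40], [[0, 0, 0], [0, 0, -0.11], 40], [[0, 0, 0], [-0.02, 0, -0.13], 40], [[0, 0, 0], [-0.03, 0, -0.13], 40], [[0, 0, 0], [-0.03, 0, -0.13], 40], [[0, 0, 0], [-0.03, 0, -0.13], 40]]'

```text
time: 27.52
eef_pos: [577.2, -234.9, 124.3]
tcp_rot: [0.628, 0.779, -0.0, -0.002]
ft_force: [-0.0, -0.7, 0.1]
width: 0.839
```

Run:
```python
from h import *
s=arm.state();print(s["time"],s["width"],s["eef_pos"])
a=arm.grab_frame("wrist");cv2.imwrite("pics/w7.png",cv2.resize(a[:,:,::-1],(800,600)))
print(fgo(-.4,-59,130),fgo(-.4,-59,0))
```

```text
27.525 0.838530796444083 [ 577.1660675  -234.89175502  124.25090598]
([-0.0025, -0.0026, -0.0008], [0.0006, 0.002, -0.0056]) ([-0.0025, -0.0026, -0.0008], [0.0003, 0.0024, 0.1244])
```

View pics/w7.png

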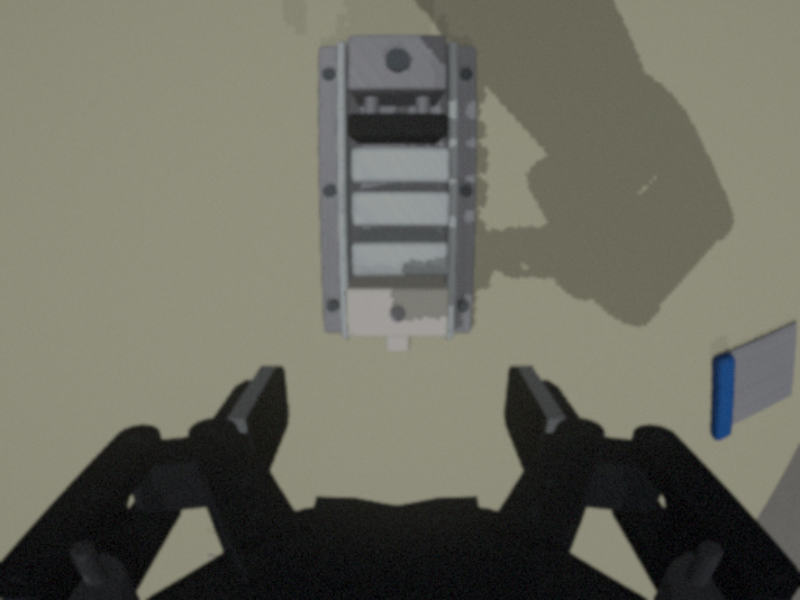

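All three spacers stand square (rows 147–275), and the follower is centred under the jaws. I'll descend and grip it.

Request:
carry_out --targets '[[[0, 0, 0], [0, 0, 0.04], 40], [[0, 0, 0], [0, 0, 0.08], 40], [[0, 0, 0], [0, 0, 0.11], 40], [[0, 0, 0], [0, 0, 0.12], 40], [[0, 0, 0], [0, 0, 0.125], 40], [[0, 0, 0], [0, 0, 0.125], 40], [[0, 0, 0], [0, 0, 0.125], 255], [[0, 0, 0], [0, 0, 0.125], 255], [[0, 0, 0], [0, 0, 0.125], 255], [[0, 0, 0], [0, 0, 0.125], 255], [[0, 0, 0], [0, 0, 0.125], 255]]'

```text
time: 28.95
eef_pos: [578.0, -236.6, 3.1]
tcp_rot: [0.627, 0.779, -0.001, -0.0]
ft_force: [-5.2, -0.3, 4.6]
width: 0.602
```

Gripped. Pushing slowly.

Request:
carry_out --targets '[[[0, 0, 0], [0.002, 0, 0], 255], [[0, 0, 0], [0.004, 0, 0], 255], [[0, 0, 0], [0.006, 0, 0], 255], [[0, 0, 0], [0.008, 0, 0], 255], [[0, 0, 0], [0.01, 0, 0], 255], [[0, 0, 0], [0.012, 0, 0], 255], [[0, 0, 0], [0.014, 0, 0], 255], [[0, 0, 0], [0.016, 0, 0], 255], [[0, 0, 0], [0.016, 0, 0], 255], [[0, 0, 0], [0.016, 0, 0], 255]]'

```text
time: 30.2
eef_pos: [574.8, -221.7, 3.1]
tcp_rot: [0.627, 0.779, -0.001, 0.001]
ft_force: [-4.7, -2.3, 4.8]
width: 0.604
```

Request:
carry_out --targets '[[[0, 0, 0], [0.001, 0, 0], 255], [[0, 0, 0], [0.002, 0, 0], 255], [[0, 0, 0], [0.003, 0, 0], 255], [[0, 0, 0], [0.003, 0, 0], 255], [[0, 0, 0], [0.003, 0, 0], 255], [[0, 0, 0], [0.003, 0, 0], 255]]'

```text
time: 30.95
eef_pos: [574.2, -219.2, 3.1]
tcp_rot: [0.627, 0.779, -0.001, 0.001]
ft_force: [-4.5, -3.2, 2.6]
width: 0.601
```

Request:
carry_out --targets '[[[0, 0, 0], [0.001, 0, 0], 255], [[0, 0, 0], [0.002, 0, 0], 255], [[0, 0, 0], [0.003, 0, 0], 255], [[0, 0, 0], [0.003, 0, 0], 255], [[0, 0, 0], [0.003, 0, 0], 255], [[0, 0, 0], [0.003, 0, 0], 255]]'

```text
time: 31.7
eef_pos: [573.6, -216.3, 3.2]
tcp_rot: [0.627, 0.779, -0.001, 0.001]
ft_force: [-3.6, -4.0, 4.0]
width: 0.603
```

Request:
carry_out --targets '[[[0, 0, 0], [0.001, 0, 0], 255], [[0, 0, 0], [0.002, 0, 0], 255], [[0, 0, 0], [0.003, 0, 0], 255], [[0, 0, 0], [0.004, 0, 0], 255], [[0, 0, 0], [0.004, 0, 0], 255], [[0, 0, 0], [0.004, 0, 0], 255], [[0, 0, 0], [0.004, 0, 0], 255]]'

```text
time: 32.58
eef_pos: [572.9, -213.1, 3.1]
tcp_rot: [0.627, 0.779, -0.002, 0.002]
ft_force: [-4.4, -6.2, 2.3]
width: 0.602
```

Run:
```python
from h import *
s=arm.state();print(s["time"],s["width"],s["eef_pos"],s["ft_force"])
a=arm.grab_frame("wrist");cv2.imwrite("pics/w8.png",cv2.resize(a[0:260,130:380,::-1],None,fx=2.2,fy=2.2,interpolation=cv2.INTER_CUBIC))
```

```text
32.575 0.6019679708592321 [ 572.92967427 -213.10585841    3.14411852] [-4.38266012 -6.19564172  2.25220748]
```

View pics/w8.png

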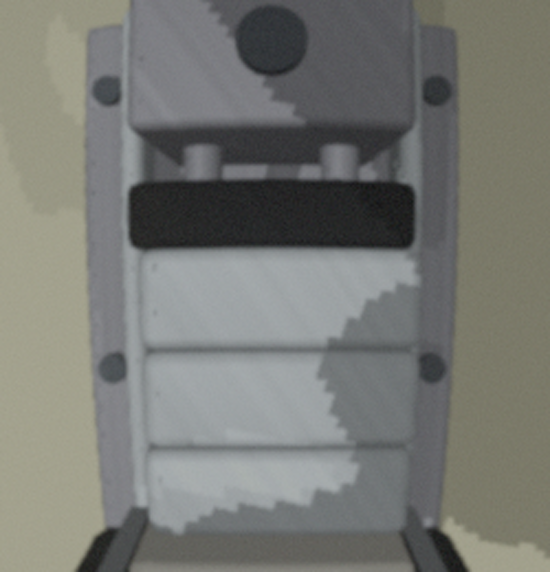

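The stack is closed face to face. The pad sits at rows 183–247 and the end block face at row ~130. I'll measure the compression.

Run:
```python
from h import *
def y(v,u=272,z=70.3):
    P=wplane([130+u/2.2,v/2.2],z)[:2]-FC; c,s=np.cos(FY),np.sin(FY); return round(P@[-s,c],1)
for n,v in(("block",130),("padback",183),("padfront",247),("s1/s2",349),("s2/s3",446)):print(n,y(v))
```

```text
block 52.6
padback 43.4
padfront 32.4
s1/s2 14.9
s2/s3 -2.7
```

Estimates of compression run 2.5–4.5 mm. I'll push about 2.5 mm more, staying well under the 10 mm limit.

Request:
carry_out --targets '[[[0, 0, 0], [0.001, 0, 0], 255], [[0, 0, 0], [0.002, 0, 0], 255], [[0, 0, 0], [0.0025, 0, 0], 255], [[0, 0, 0], [0.0025, 0, 0], 255], [[0, 0, 0], [0.0025, 0, 0], 255], [[0, 0, 0], [0.0025, 0, 0], 255], [[0, 0, 0], [0.0025, 0, 0], 255], [[0, 0, 0], [0.0025, 0, 0], 255]]'

```text
time: 33.62
eef_pos: [572.6, -211.5, 3.2]
tcp_rot: [0.627, 0.779, -0.002, 0.002]
ft_force: [-3.3, -7.8, 1.9]
width: 0.603
```

Run:
```python
from h import *
s=arm.state();print(s["time"],s["width"],s["eef_pos"],s["ft_force"],np.abs(s["joint_velocities"]).max())
a=arm.grab_frame("wrist");b=arm.grab_frame("scene")[90:330,150:370]
w=cv2.resize(a[0:260,130:380,::-1],(430,447),interpolation=cv2.INTER_CUBIC)
cv2.imwrite("pics/w9.png",np.hstack([w,cv2.resize(b[:,:,::-1],(370,447))]))
```

```text
33.625 0.6032212589424735 [ 572.58500951 -211.45443443    3.17740111] [-3.28991988 -7.83875936  1.86312235] 0.0028336922709378274
```

View pics/w9.png

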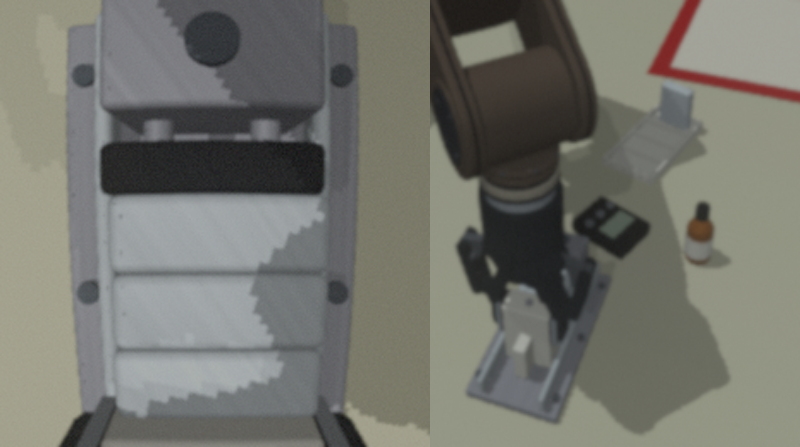

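The stack is tight and square, and the pad gap has shrunk further (rows 107–143). Spacer 4 stands in the tray and the bystanders are in place. Handing in.

```bash
python3 -c "
from cell import arm
print(arm.finish_job()); s=arm.state(); print(s['time'],s['ft_force'],s['eef_pos'])"
```

```text
the job is handed in; nothing more can be done
None
the job is handed in; nothing more can be done
```

I stood three spacers in the gap, which measured about 73 mm. I gripped the follower and pushed it about 26 mm until the stack was tight, then handed the job in at about 34 s with the arm still gripping and pushing. No verdict was reported.

**Last checks**
- **Stack:** the final wrist picture shows three upright, square spacers face to face against the pad.
- **Force:** the push along the channel was about 7 N, about 8 N more than before the push began.
- **Left alone:** spacer 4 still stands in the tray. The timer and bottle look untouched. The arm hid the cup in the last view, and it was not checked after the early pictures.

**What disagreed or went wrong**
- **Pad compression:** my estimates differ. The gap between pad and end block suggests about 4 mm, the force about 5 to 6 mm, and the follower travel about 6.5 mm. All are above the 3 mm required.
- **Fingertips:** they sit about 33 mm behind the reported TCP when shut, not at it as the text says. Because of this the first two grasps closed near or on top of spacer 1, and the second pressed on it with about 21 N. The spacers stayed standing, and I corrected for the offset from then on.

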